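# Clamp a microplate on the shaker with the T-key

## Robot

A 7-joint arm with a two-finger parallel gripper is mounted at the origin on a cart in front of the work surface, level with it; the furniture and walls round the work are solid. World frame = base frame: x ahead of the robot, y to its left, z up, the work surface at z = 0. Lengths are in m, angles in rad, forces in N, time in s.
With the tool pointing down it reaches from about 0.35 to 0.9 m from the base axis. Payload 7.2 kg.
Tool frame: the origin (TCP) lies at the very end of the fingers, on their centre line; the grasp point (between the pads) lies 19 mm behind it (arm.hold_point_z is the distance from the TCP to the grasp point, in m); z points along the fingers, y is the line along which they close (so a half turn about z gives the same grasp; the last joint's range is limited). The gripper opens to 85 mm and grips with 20 to 120 N. Pads are 22 mm wide; open, the fingers measure 114 mm over their backs; the gripper's body (76 mm by 85 mm) begins 54 mm behind the grasp point. The pads swing forward as they close: fully open they stand 13 mm farther back than shut.
Start: joints at [1.032, 0.411, -0.013, 1.596, 0.006, 1.134, -0.082], TCP at [0.283, -0.557, 0.231] pointing down, gripper open.
Joint ranges: [-2.95, 2.95], [-0.29, 1.99], [-1.47, 1.44], [0.14, 2.54], [-1.03, 4.17], [0.13, 1.85], [-2.86, 2.86]. Speed limits (rad/s): [2.39, 2.39, 3.01, 3.01, 3.14, 3.14, 3.14].

## Interface

Orientations are given as a unit quaternion [x, y, z, w].
In Python, from rig import arm gives the robot as it stands.
- The arm moves only by the tool shift_gripper, called after "Emit:" as name(argument=value, ...) on one line, values as JSON. Schema: {"type":"object","properties":{"moves":{"type":"object","properties":{"dx":{"type":"array","items":{"type":"number"},"minItems":1,"maxItems":20},"dy":{"type":"array","items":{"type":"number"},"minItems":1,"maxItems":20},"dz":{"type":"array","items":{"type":"number"},"minItems":1,"maxItems":20},"rz":{"type":"array","items":{"type":"number"},"minItems":1,"maxItems":20},"finger_gap":{"type":"array","items":{"type":"number"},"minItems":1,"maxItems":20}},"additionalProperties":false,"required":["dx","dy","dz","rz","finger_gap"]},"grip_force":{"type":"number"},"only":{"type":"string"},"quiet":{"type":"boolean"},"lines":{"type":"string"}},"required":["moves"],"additionalProperties":false}. moves is an object with one list for each field, all of the same length, 1 to 20, a row being the entries at one place: dx, dy, dz (the shift in m), rz (a turn about the tool's z in rad), finger_gap (the finger opening in m); each row is the pose to reach, as a shift and turn from the pose commanded when the call began, along the tool's axes at that moment; what a row does not reach only later rows make up. A row lasts 1/8 s, in which the tool goes at most 0.0625 m and 0.188 rad, less where a joint would pass 70% of its speed; a pose out of reach is approached as far as the arm can. The fingers move at their own pace and stop on an object; grip_force is the grip in N (left out, the last holds). Time passes only in rows, so rows that do not move let the fingers close. The tool returns the time, the measured TCP pose, the force, the opening and the grip force at its end. only (a regular expression) keeps the lines of the reply that match it, lines (a string "A,B") keeps lines A to B, and quiet returns only ok. Input that does not fit is refused with a message, and nothing moves.
- arm.read_state(): the state, without advancing time (a new reading comes with each control period).
- arm.read_camera(name): name is "side" or "top" or "wrist"; returns a dict with "image" (384x512x3 uint8, red, green, blue), "K" (3x3 intrinsics, pixels), "rvec" (rotation vector, rad) and "tvec" (3), from world to camera coordinates, as OpenCV has them. Camera axes: x right, y down, z forward; pixel columns grow to the right and rows downward; lengths in m; the calibration is good to about 2 mm. A picture is of the moment at which its call begins. There is no depth.
- arm.close_job(): hands the job in; it is judged then, once.
The state is a dict: "t": time; "qpos": joint angles; "joint_vel": joint speeds; "joint_torque": joint torques, N m; "ee_pos": TCP position; "tool_rot": TCP orientation; "ft_force": force on the tool from outside, world axes, zero at the start; "moment": the same for the moment, N m; "grip_width": finger opening in m; "gripper_force": force on a finger pad.
Only numpy, scipy, OpenCV 4.12 (cv2) and the standard library are available. Lean on these libraries where they do the work, as an engineer would, in place of code of your own. Each camera call takes 0.05 s, during which the arm holds its last target. There are 200 camera calls.

## Task

Secure the loose microplate on the plate shaker for a run: push it straight back along the platform until it is fully home and square against the rear stop, then take the T-key out of its stand, insert it fully into the slot of the clamp lock and turn it clockwise (seen from above) to its stop, so that the side jaw clamps the plate. A key must not stay in a running shaker, so pull it out and stand it fully home in its stand again, with the plate still clamped. Leave the other things on the bench where they are.

Things in the scene. Friction and masses are not known exactly. Their poses are not given: they have to be found in the camera images.
- plate_shaker: white bench-top orbital plate shaker, fixed; housing 150 x 198 mm, aluminium platform on top 168 (its x) x 222 (its y) mm, platform top 58 mm above the bench. Origin: on the bench under its centre; x points from its front panel to its back (away from the robot at yaw 0), y to its left, z up. Stops, jaw and lock stand on the platform
- rear_stop (a point): middle of the rear stop's inner face, at platform height: a steel bar along the shaker's y, 126 mm long, 10 mm high, at x = 70 mm of the shaker frame; axes as the shaker's
- left_stop (a point): middle of the left stop's inner face, at platform height: a steel bar along the shaker's x, 70 mm long, 10 mm high, at y = 95 mm of the shaker frame; axes as the shaker's
- jaw_face (a point): front of the rubber pad of the side jaw, to the right of the plate; jaw and guides span x -10 to 64 mm of the shaker frame, 12 mm high. Turning the lock drives the jaw up to 12 mm to the left by a cam; the sprung pad (about 4 N) slides the plate sideways against the left stop by itself, but does not move it back. Axes as the shaker's
- plate: loose white 96-well microplate with coloured wells, flat on the platform, 86 (its x) x 128 (its y) x 14 mm, 0.06 kg; at first 20 to 45 mm short of the rear stop and 2 to 5 mm from the left stop. Origin: centre of its underside. Home: centre at x = 27 mm of the shaker frame, once clamped y = 31 mm
- lock_slot (a point): centre of the mouth of the key slot in the round brass lock plug (bracket 50 mm wide, at x 27, y -74 mm of the shaker frame), on its turning axis, at the plug's flat top, 85 mm above the bench. Slot 26 mm long along this frame's x, 8 mm wide, 15 mm deep; the frame turns with the plug (parallel to the shaker's at clamp_lock = 0). Half a turn makes no difference to the key
- key: loose T-key, black handle with yellow band, 84 mm tall, 0.12 kg, upright in its stand. Origin: lowest point of its blade, on its axis; z up to the handle. Blade 24 (x) x 6 (y) x 14 mm, lower end rounded; above it a 24 mm round collar (z 14 to 20 mm) that rests on the plug or stand when fully in; shank 12 mm; handle bar 90 (x) x 14 (y) x 20 mm centred at z 74 mm, pinched from above across its 14 mm
- key_stand: grey and blue key stand, fixed to the bench, foot 92 x 66 mm, 34 mm tall. Origin: centre of its underside. Upright slot in its top, centred, 27 mm long along the stand's x axis, 9 mm wide and 20 mm deep; the key parked in it has its origin 20 mm above the bench and its x axis along the slot
- clamp_lock (a joint): angle of the lock plug in rad: 0 = jaw open, 1.4 = clamped, at the end stop; grows as the plug is turned clockwise seen from above (the slot's yaw falls by as much). Stiff to turn, about 0.1 N m, and stays where left; may start up to 0.2
- tube_rack: bystander: blue tube rack with coloured caps, 62 x 150 x 62 mm. Origin: centre of its underside. It and the key stand swap places from run to run (left or right of the front of the bench)
- amber_bottle: bystander: amber bottle with white cap, 54 mm diameter, 102 mm tall. Origin: centre of its underside
- timer: bystander: white wedge-shaped timer, 41 x 62 x 65 mm. Origin: centre of its underside
- marker: bystander: white and blue marker pen lying on the bench, 136 mm long along its y, 14 mm high. Origin: centre of its underside

How it is judged:
On the way, in this order (a step that is already met when the one before it is completed fails the run):
1. the plate is pushed home and square against the rear stop while the clamp is still open (x of plate in the frame of plate_shaker above 0.0245 m and angle between the x axis of plate and the x axis of plate_shaker, either way round below 0.04 rad and value of joint clamp_lock below 0.4 rad), for 0.2 s.
2. the key is fully inserted in the lock (z of key in the frame of lock_slot below -0.0115 m and horizontal distance between key and lock_slot below 0.004 m and angle between key's own z axis and vertical below 0.15 rad), for 0.2 s.
3. the key, still in the lock, has turned it to the clamped stop (value of joint clamp_lock above 1.25 rad and z of key in the frame of lock_slot below -0.009 m and horizontal distance between key and lock_slot below 0.005 m), for 0.2 s.
At the end, for the whole second after the job is handed in: The clamp lock stands at its clamped stop (at least 1.25 of 1.4 rad), the plate lies flat and square (0.04 rad) on the platform within 2.5 mm of the rear stop and 2 mm of the left stop, and the key stands upright in the slot of its stand, fully home to 3 mm, everything at rest (value of joint clamp_lock above 1.25 rad and x of plate in the frame of plate_shaker above 0.0245 m and y of plate in the frame of plate_shaker above 0.029 m and z of plate in the frame of plate_shaker below 0.061 m and angle between the x axis of plate and the x axis of plate_shaker, either way round below 0.04 rad and horizontal distance between key and key_stand below 0.006 m and z of key in the frame of key_stand below 0.023 m and angle between key's own z axis and vertical below 0.15 rad and linear speed of each of key, plate below 0.02 m/s); the robot touches nothing.
It fails at once if the plate is lifted off the platform or falls off it (z of plate in the frame of plate_shaker above 0.075 m or z of plate in the frame of plate_shaker below 0.05 m).
It fails at once if a bystander is moved by more than 20 mm or tipped (distance of any of tube_rack, amber_bottle, timer, marker from where it was at the start of the episode above 0.02 m or angle between any of tube_rack, amber_bottle, timer's own z axis and vertical above 0.3 rad).
It also fails if it takes over 61 s, if anything falls off the work surface, if the arm or the gripper's body presses on something with over 40 N, if the wrist force passes 120 N, or if a joint passes its speed limit or range.

## Working session

There is one attempt and no reset: what is moved stays moved. The work goes in short steps, Python scripts to look and compute and a tool call to move; the robot and the scene stay as the last step left them, time stands still between calls to the robot, and variables do not carry over. Pictures are saved under pics/ and viewed, at most 10 in all, crops included, and the job is handed in when it is done.

```bash
ls; mkdir -p pics; cat > h.py <<'E'
import numpy as np,cv2
from rig import arm
from scipy.spatial.transform import Rotation as R
def snap(n,f=None):
    c=arm.read_camera(n)
    if f: cv2.imwrite('pics/'+f+'.png',c['image'][:,:,::-1])
    np.savez('pics/'+(f or n)+'.npz',**c)
    return c
def load(f): return dict(np.load('pics/'+f+'.npz'))
def ray(c,p):
    M=cv2.Rodrigues(np.array(c['rvec'],float))[0];t=np.array(c['tvec'],float).ravel()
    d=M.T@np.linalg.inv(c['K'])@[p[0],p[1],1.]
    return -M.T@t,d/np.linalg.norm(d)
def onz(c,p,z):
    o,d=ray(c,p);return o+d*(z-o[2])/d[2]
def proj(c,P): return cv2.projectPoints(np.array(P,float).reshape(-1,1,3),np.array(c['rvec'],float),np.array(c['tvec'],float),np.array(c['K'],float),None)[0].reshape(-1,2)
def tri(rs):
    A=0;b=0
    for o,d in rs:
        P=np.eye(3)-np.outer(d,d);A=A+P;b=b+P@o
    return np.linalg.solve(A,b)
def tool(target,yaw=None):
    s=arm.read_state();r=R.from_quat(s['tool_rot']);print('axes',r.as_matrix().round(3).tolist(),'pos',np.round(s['ee_pos'],4))
    return r.inv().apply(np.array(target)-s['ee_pos']).round(4)
E
python3 - <<'E'
from h import *
for n in('top','side','wrist'): snap(n,n+'0')
im=[cv2.imread(f'pics/{n}0.png') for n in('top','side')]
s=arm.read_state();print(s)
for n in('top','side','wrist'):
    c=load(n+'0');print(n,ray(c,(256,192)),c['K'].tolist())
E
```

```text
pics
rig.py
{'t': 0.15, 'qpos': array([ 1.03181574,  0.4117409 , -0.01270491,  1.59682548,  0.00560243,
        1.13429875, -0.08220469]), 'joint_vel': array([-5.84312300e-04, -1.71490636e-03,  3.61562168e-05, -3.32187250e-03,
       -5.07411345e-04, -3.90277627e-04, -1.15560473e-03]), 'joint_torque': array([ 2.07165962e-03, -6.01034832e+01,  6.83237985e-01, -2.99647343e+01,
        1.40151734e-02,  7.75686465e-03,  1.07921394e-05]), 'ee_pos': array([ 0.28328855, -0.55669734,  0.23064165]), 'tool_rot': array([ 9.72421647e-01,  2.33228983e-01, -1.88249461e-04, -5.89084032e-04]), 'ft_force': array([ 0.67853571, -0.70721911,  0.80980211]), 'moment': array([-0.0001063 ,  0.00717028, -0.00389328]), 'gripper_force': 0.0, 'grip_width': 0.08552756594760806}
top (array([0.42722158, 0.08570614, 1.50234396]), array([ 1.02863109e-01,  9.87391676e-04, -9.94695032e-01])) [[422.1871295585509, 0.0, 255.11138961821706], [0.0, 422.1871295585509, 191.46209325688844], [0.0, 0.0, 1.0]]
side (array([0.06856941, 1.24358795, 0.99784252]), array([ 0.31495774, -0.74126638, -0.5927274 ])) [[426.70007228244134, 0.0, 250.15652149430048], [0.0, 426.70007228244134, 185.11807557445377], [0.0, 0.0, 1.0]]
wrist (array([ 0.35264793, -0.52181786,  0.3733303 ]), array([-0.2731761 , -0.13073518, -0.95303889])) [[338.22672238272673, 0.0, 257.9699750687361], [0.0, 338.22672238272673, 192.31563340670817], [0.0, 0.0, 1.0]]
```
View pics/top0.png

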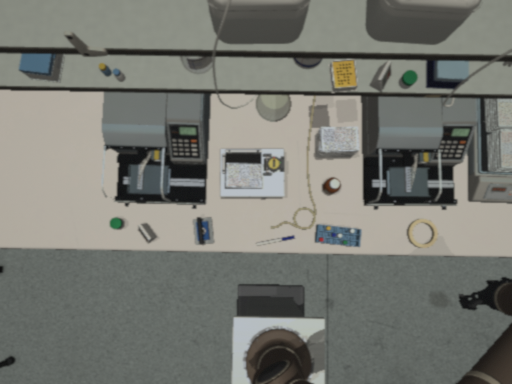

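View pics/side0.png

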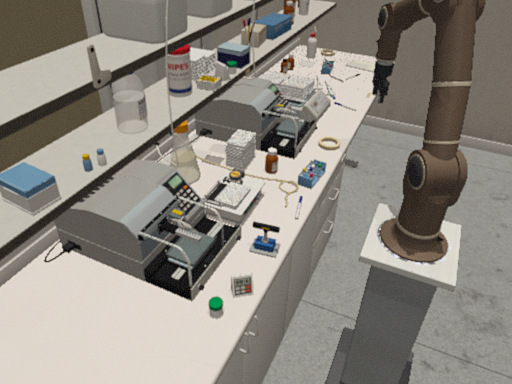

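The top view shows the shaker at about (252,173) with the lock at (274,163). The key stand is at (204,230), the tube rack at (338,236), the bottle at (332,185), the marker at (275,240) and the timer at (148,232). The side view shows the key upright in its stand at about (265,238).

```bash
python3 - <<'E'
from h import *
c=load('top0')
for n,p,z in [('shaker',(252,173),.058),('lock',(274,163),.085),('stand',(204,230),.034),('rack',(338,236),.06),('marker',(275,240),.01),('bottle',(332,185),.1),('timer',(148,232),.05)]: print(n,onz(c,p,z).round(3))
w=load('wrist0');s=arm.read_state();r=R.from_quat(s['tool_rot'])
o,d=ray(w,(256,192));print('cam in tool',r.inv().apply(o-s['ee_pos']),r.inv().apply(d))
print(r.as_matrix().round(3))
print('tool shift to stand',tool([.42,.25,.35]))
E
```

```text
shaker [0.642 0.102 0.058]
lock [0.674 0.028 0.085]
stand [0.444 0.265 0.034]
rack [ 0.431 -0.194  0.06 ]
marker [0.413 0.017 0.01 ]
bottle [ 0.6   -0.167  0.1  ]
timer [0.433 0.455 0.05 ]
cam in tool [ 0.07762176  0.0002001  -0.14269609] [-0.3026705  -0.00622316  0.95307494]
[[ 0.891  0.454 -0.001]
 [ 0.454 -0.891  0.001]
 [-0.    -0.001 -1.   ]]
axes [[0.891, 0.454, -0.001], [0.454, -0.891, 0.001], [-0.0, -0.001, -1.0]] pos [ 0.2833 -0.5567  0.2306]
tool shift to stand [ 0.4877 -0.6571 -0.1186]
```

Emit:
shift_gripper(moves={"dx": [0.3,0.3,0.3,0.3,0.3,0.3,0.61,0.61,0.61,0.61,0.61,0.61,0.61,0.61,0.61],"dy": [-0.22,-0.22,-0.22,-0.22,-0.22,-0.22,-0.45,-0.45,-0.45,-0.45,-0.45,-0.45,-0.45,-0.45,-0.45],"dz": [-0.1,-0.1,-0.1,-0.1,-0.1,-0.1,-0.07,-0.07,-0.07,-0.07,-0.07,-0.07,-0.07,-0.07,-0.07],"rz": [0.47,0.47,0.47,0.47,0.47,0.47,0.471,0.471,0.471,0.471,0.471,0.471,0.471,0.471,0.471],"finger_gap": [0.085,0.085,0.085,0.085,0.085,0.085,0.085,0.085,0.085,0.085,0.085,0.085,0.085,0.085,0.085]})

```text
t: 2.02
ee_pos: [0.6229, 0.1187, 0.3012]
tool_rot: [1.0, -0.001, -0.0, 0.001]
ft_force: [0.2, -0.6, -0.0]
grip_width: 0.0849
gripper_force: 0.0
```

```bash
python3 - <<'E'
from h import *
c=snap('wrist','w1');print(arm.read_state()['joint_vel'].round(3),tool([0,0,0]))
E
```

```text
axes [[1.0, -0.003, 0.0], [-0.003, -1.0, -0.001], [0.0, 0.001, -1.0]] pos [0.6229 0.1184 0.3015]
[ 0.008 -0.007 -0.002 -0.001  0.001 -0.001 -0.002] [-0.6227  0.1198  0.3015]
```

View pics/w1.png

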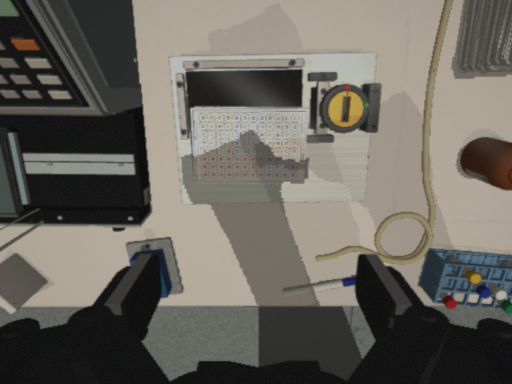

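The wrist view shows the platform with corners near (170,55), (377,53), (365,204) and (183,205). The plate spans (192..307, 107..183), the rear stop is at row 65 and the left stop at column 181. The brass plug is at (345,106), and the key stand is hidden behind a finger at (155,260). I'll move for a second view that includes the key.

Emit:
shift_gripper(moves={"dx": [-0.06,-0.06,-0.06,-0.06],"dy": [-0.13,-0.13,-0.13,-0.13],"dz": [-0.03,-0.03,-0.03,-0.03],"rz": [0,0,0,0],"finger_gap": [0.085,0.085,0.085,0.085]})

```text
t: 2.58
ee_pos: [0.5627, 0.2508, 0.3322]
tool_rot: [1.0, 0.0, 0.001, -0.0]
ft_force: [0.4, 0.0, 0.5]
grip_width: 0.0851
gripper_force: 0.0
```

```bash
python3 - <<'E'
from h import *
c=snap('wrist','w2');print(tool([0,0,0]))
E
```

```text
axes [[1.0, -0.002, 0.001], [-0.002, -1.0, -0.001], [0.001, 0.001, -1.0]] pos [0.5636 0.2489 0.3315]
[-0.5636  0.2494  0.3312]
```

View pics/w2.png

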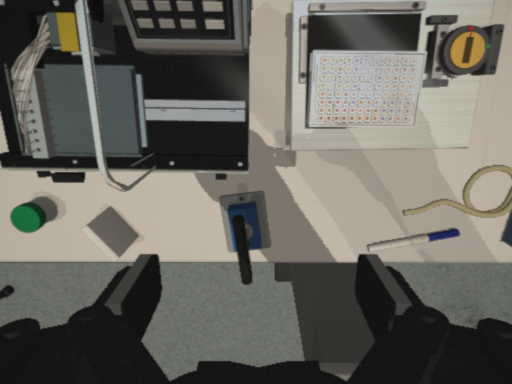

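The second view shows the key handle as a dark bar from (239,217) to (247,282), on the blue stand at (244,228). The foot spans (220..270, 192..250), the lock plug is at (468,49), and the plate at (308..423, 52..130).

```bash
cat > m.py <<'E'
from h import *
def big(m): 
    k=max(cv2.findContours(m.astype(np.uint8),cv2.RETR_EXTERNAL,cv2.CHAIN_APPROX_NONE)[0],key=cv2.contourArea);return k
def box(m,a,b,cc,d):
    z=np.zeros_like(m);z[b:d,a:cc]=m[b:d,a:cc];return z
def plug(c,roi):
    h=cv2.cvtColor(c['image'],cv2.COLOR_RGB2HSV)
    m=box((h[...,0]>10)&(h[...,0]<30)&(h[...,1]>110)&(h[...,2]>90),*roi)
    k=cv2.convexHull(big(cv2.morphologyEx(m.astype(np.uint8),cv2.MORPH_CLOSE,np.ones((3,3)))))
    e=cv2.fitEllipse(k)
    d=np.zeros(m.shape,np.uint8);cv2.fillConvexPoly(d,k,1);d=cv2.erode(d,np.ones((5,5)))
    g=h[...,2]
    sl=(d>0)&(g<90);ks=big(sl);return e,cv2.minAreaRect(ks),cv2.contourArea(ks)
E
python3 - <<'E'
from m import *
a,b=load('w1'),load('w2')
ea,sa,na=plug(a,(315,75,385,140));eb,sb,nb=plug(b,(430,15,505,80))
print(ea,sa,na,eb,sb,nb)
print('plug',tri([ray(a,ea[0]),ray(b,eb[0])]),onz(a,ea[0],.085),onz(b,eb[0],.085))
for c,s in((a,sa),(b,sb)):
    P=[onz(c,p,.085)for p in cv2.boxPoints(s)];print(np.round(P,4).tolist())
# handle: dark mask view 2
v=b['image'].max(2);m=box(v<60,225,205,262,292);k=big(m);print('handle',cv2.minAreaRect(k),k[k[:,0,1].argmin()],k[k[:,0,1].argmax()])
h=cv2.cvtColor(b['image'],cv2.COLOR_RGB2HSV)
m=box((h[...,0]>100)&(h[...,0]<130)&(h[...,1]>120),215,185,275,255);print('blue',cv2.minAreaRect(big(m)))
# crops
i1=cv2.resize(a['image'][40:215,160:390],None,fx=3.4,fy=3.4,interpolation=cv2.INTER_CUBIC);cv2.imwrite('pics/c1.png',i1[:,:,::-1])
i2=cv2.resize(b['image'][180:295,205:285],None,fx=5,fy=5,interpolation=cv2.INTER_CUBIC);cv2.imwrite('pics/c2.png',i2[:,:,::-1])
E
```

```text
((345.1929626464844, 108.52525329589844), (34.80483627319336, 37.5339469909668), 36.304046630859375) ((345.519775390625, 108.80198669433594), (5.771215438842773, 24.179405212402344), 5.710592269897461) 112.5 ((467.0401611328125, 49.36968231201172), (32.583255767822266, 39.390926361083984), 37.55644989013672) ((467.3846130371094, 49.07692337036133), (5.4912519454956055, 25.10286521911621), 11.309932708740234) 113.5
plug [0.67678101 0.02827019 0.08579555] [0.67674983 0.02808166 0.085     ] [0.67683454 0.02780259 0.085     ]
[[0.6646, 0.0311, 0.085], [0.6887, 0.0304, 0.085], [0.6881, 0.0245, 0.085], [0.664, 0.025, 0.085]]
[[0.6654, 0.0308, 0.085], [0.6897, 0.0301, 0.085], [0.6886, 0.0242, 0.085], [0.6643, 0.0248, 0.085]]
handle ((245.4752655029297, 248.4098663330078), (69.38408660888672, 18.397016525268555), 80.36246490478516) [[235 215]] [[243 283]]
blue ((244.11997985839844, 226.33999633789062), (45.39625930786133, 27.294322967529297), 81.8698959350586)
```

View pics/c1.png

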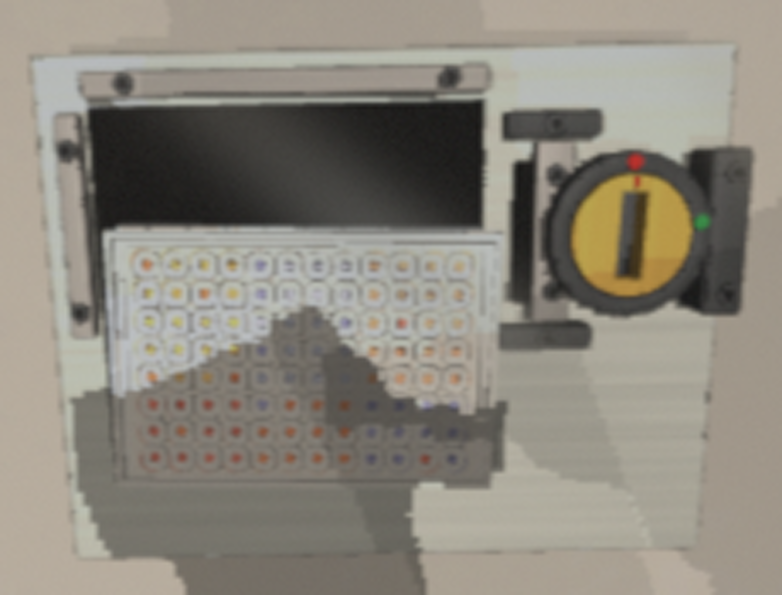

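View pics/c2.png

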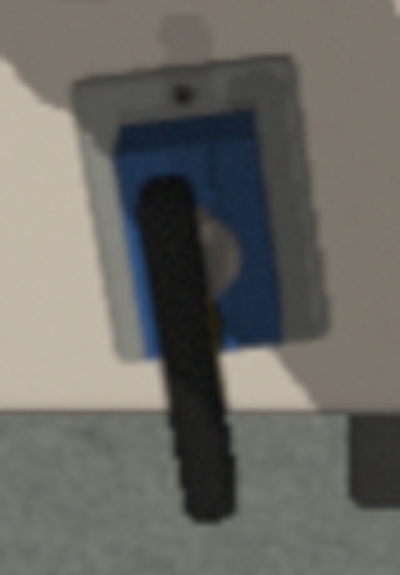

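c1 shows the platform corners at crop px (30,57), (737,44), (697,547) and (77,557). The plate top runs (105,232), (503,235), (490,487), (118,482), and the slot (620..646, 193..278) is nearly along shaker x. c2 shows the handle bar from (165,180) to (210,515) and foot corners at (75,85), (295,58), (328,335) and (118,362).

```bash
python3 - <<'E'
from m import *
a,b=load('w1'),load('w2')
f=lambda c,L,z,s,o:np.array([onz(c,(x/s+o[0],y/s+o[1]),z)[:2] for x,y in L])
def rep(n,P):
    ed=[np.arctan2(*(P[j]-P[i])[::-1]) for i,j in((3,0),(2,1),(1,0),(2,3))]
    print(n,P.mean(0).round(4),P.round(4).tolist(),'yaws',np.round([ed[0],ed[1],ed[2]-np.pi/2,ed[3]-np.pi/2],3),'len',np.round([np.linalg.norm(P[0]-P[1]),np.linalg.norm(P[0]-P[3])],4))
rep('platform',f(a,[(30,57),(737,44),(697,547),(77,557)],.058,3.4,(160,40)))
rep('plate',f(a,[(105,232),(503,235),(490,487),(118,482)],.072,3.4,(160,40)))
print('rear stop top front edge',f(a,[(85,98),(485,91)],.068,3.4,(160,40)))
print('left stop top inner edge',f(a,[(84,115),(95,335)],.068,3.4,(160,40)))
rep('foot z.006',f(b,[(75,85),(295,58),(328,335),(118,362)],.006,5,(205,180)))
rep('block z.034',f(b,[(118,152),(252,135),(282,342),(145,357)],.034,5,(205,180)))
print('bar +x end low z.084',f(b,[(165,178)],.084,5,(205,180)),'-x end top .104',f(b,[(210,520)],.104,5,(205,180)))
E
```

```text
platform [0.6476 0.1009] [[0.7287, 0.2127], [0.7322, -0.0078], [0.5664, -0.011], [0.563, 0.2095]] yaws [0.019 0.019 0.016 0.015] len [0.2205 0.1657]
plate [0.6348 0.1276] [[0.6765, 0.1899], [0.6753, 0.0647], [0.5927, 0.0655], [0.5947, 0.1906]] yaws [-0.008 -0.01  -0.009 -0.016] len [0.1253 0.0817]
rear stop top front edge [[0.71626177 0.19433251]
 [0.7180881  0.07146223]]
left stop top inner edge [[0.71133005 0.19497251]
 [0.64350102 0.19595644]]
foot z.006 [0.4436 0.2687] [[0.4842, 0.3061], [0.4926, 0.2418], [0.4035, 0.2311], [0.3942, 0.2957]] yaws [0.114 0.12  0.13  0.143] len [0.0648 0.0906]
block z.034 [0.4447 0.2691] [[0.4739, 0.2914], [0.479, 0.2541], [0.4154, 0.2455], [0.4105, 0.2852]] yaws [0.098 0.135 0.136 0.122] len [0.0377 0.0637]
bar +x end low z.084 [[0.48586444 0.27531592]] -x end top .104 [[0.40139154 0.26423446]]
```

Everything agrees: shaker at (0.648, 0.101) with yaw 0.017, lock at (0.677, 0.028), stand at (0.444, 0.269) with yaw 0.125. I'll push the plate with both fingers, half open.

Emit:
shift_gripper(moves={"dx": [0.0,0.0,0.0,0.0,0.0,0.0,0.0,0.0,0.0,0.0],"dy": [0.1,0.1,0.121,0.121,0.121,0.121,0.121,0.121,0.121,0.121],"dz": [0.1,0.1,0.15,0.24,0.255,0.255,0.26,0.263,0.266,0.266],"rz": [-0.019,-0.019,-0.019,-0.019,-0.019,-0.019,-0.019,-0.019,-0.019,-0.019],"finger_gap": [0.05,0.05,0.05,0.05,0.05,0.05,0.05,0.05,0.05,0.05]})

```text
t: 3.88
ee_pos: [0.5633, 0.1298, 0.0659]
tool_rot: [1.0, 0.009, 0.0, -0.0]
ft_force: [-0.2, 0.1, -0.3]
grip_width: 0.0499
gripper_force: 0.0
```

```bash
python3 - <<'E'
from h import *
snap('wrist','w3');print(tool([.62,.130,.064]),arm.read_state()['ft_force'])
E
```

```text
axes [[1.0, 0.019, 0.001], [0.019, -1.0, 0.0], [0.001, -0.0, -1.0]] pos [0.5632 0.1299 0.0658]
[0.0568 0.001  0.0018] [0.17722258 0.24450873 0.65028052]
```

View pics/w3.png

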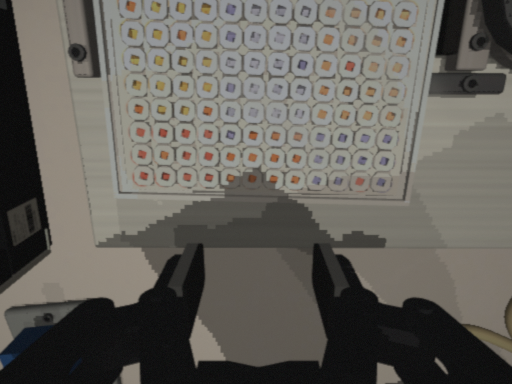

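The fingertips (rows 245 and up) are in front of the plate's front edge (row ~200) and centred on it. Now the push.

Emit:
shift_gripper(moves={"dx": [0,0.006,0.012,0.018,0.024,0.030,0.036,0.042,0.046,0.050,0.053,0.053],"dy": [0.001,0.001,0.001,0.001,0.001,0.001,0.001,0.001,0.001,0.001,0.001,0.001],"dz": [0.002,0.003,0.003,0.003,0.003,0.003,0.003,0.003,0.003,0.003,0.003,0.003],"rz": [0,0,0,0,0,0,0,0,0,0,0,0],"finger_gap": [0.05,0.05,0.05,0.05,0.05,0.05,0.05,0.05,0.05,0.05,0.05,0.05]})

```text
t: 5.42
ee_pos: [0.6163, 0.1297, 0.0623]
tool_rot: [1.0, 0.009, 0.0, -0.0]
ft_force: [-0.0, 1.1, -0.2]
grip_width: 0.0501
gripper_force: 0.0
```

```bash
python3 - <<'E'
from h import *
c=snap('wrist','w4');print(arm.read_state()['ft_force'])
cv2.imwrite('pics/c4.png',c['image'][:,:,::-1])
E
```

```text
[-0.03767016  0.25996174  0.03748304]
```

View pics/c4.png

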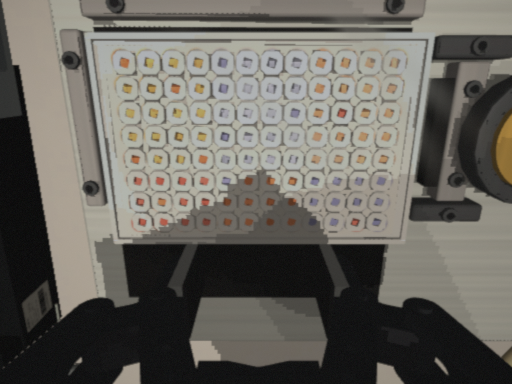

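The plate is following squarely; a gap of a few mm remains to the rear stop (rows 20 to 33). I'll continue until I feel contact.

Emit:
shift_gripper(moves={"dx": [0.002,0.004,0.004],"dy": [0,0,0],"dz": [0,0,0],"rz": [0,0,0],"finger_gap": [0.05,0.05,0.05]})

```text
t: 5.85
ee_pos: [0.6202, 0.1298, 0.0623]
tool_rot: [1.0, 0.009, 0.0, 0.0]
ft_force: [-0.0, 0.8, 1.0]
grip_width: 0.0501
gripper_force: 0.0
```

Emit:
shift_gripper(moves={"dx": [0.0015,0.0015],"dy": [0,0],"dz": [0,0],"rz": [0,0],"finger_gap": [0.05,0.05]})

```text
t: 6.1
ee_pos: [0.6213, 0.1299, 0.0622]
tool_rot: [1.0, 0.009, -0.0, 0.0]
ft_force: [-1.9, -0.1, 0.8]
grip_width: 0.05
gripper_force: 0.7
```

Emit:
shift_gripper(moves={"dx": [0.0015,0.0015],"dy": [0,0],"dz": [0,0],"rz": [0,0],"finger_gap": [0.05,0.05]})

```text
t: 6.35
ee_pos: [0.6214, 0.13, 0.0621]
tool_rot: [1.0, 0.01, -0.002, 0.0]
ft_force: [-6.6, -0.3, 5.7]
grip_width: 0.0498
gripper_force: 3.3
```

Contact: −6.6 N, with the tool stalled at the predicted x (0.621). Next I back off, rise and look at the key from above.

Emit:
shift_gripper(moves={"dx": [0,-0.02,-0.02,-0.03,-0.07,-0.12,-0.175,-0.175,-0.175,-0.175],"dy": [0,0,0,0,-0.04,-0.1,-0.1424,-0.1424,-0.1424,-0.1424],"dz": [0,0,-0.04,-0.1,-0.138,-0.138,-0.138,-0.138,-0.138,-0.138],"rz": [0,0,0,0,-0.109,-0.109,-0.109,-0.109,-0.109,-0.109],"finger_gap": [0.05,0.05,0.05,0.05,0.06,0.06,0.06,0.06,0.06,0.06]})

```text
t: 7.6
ee_pos: [0.4464, 0.2682, 0.2004]
tool_rot: [0.998, 0.063, 0.001, 0.0]
ft_force: [0.9, -1.0, -0.5]
grip_width: 0.06
gripper_force: 0.0
```

```bash
python3 - <<'E'
from m import *
c=snap('wrist','w5');print(arm.read_state()['qpos'].round(2));tool([0,0,0])
v=c['image'].max(2);print(proj(c,[[.4436,.2698,.104],[.488,.275,.104],[.399,.264,.104]]))
E
```

```text
[-0.26  0.3  -0.46  1.86  0.16  1.01 -2.23]
axes [[0.992, 0.126, 0.001], [0.126, -0.992, -0.0], [0.001, 0.0, -1.0]] pos [0.4466 0.2679 0.2003]
[[255.07176662 197.63456732]
 [255.5870157  137.59627296]
 [255.33459367 251.87516495]]
```

View pics/w5.png

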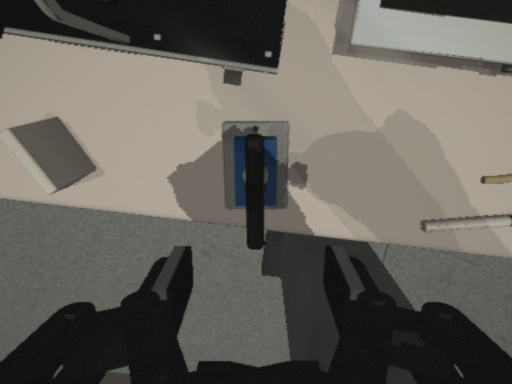

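The bar is vertical at column 255 in w5, from row 134 to 249, with the tool aligned to it; the stand foot is at (223..288, 121..209). I'll triangulate the handle and the foot corners from w2 and w5.

```bash
python3 - <<'E'
from m import *
b,c=load('w2'),load('w5')
def bar(c,r):
    v=c['image'].max(2);k=big(box(v<50,*r))[:,0,:].astype(float)
    return k,cv2.minAreaRect(k.astype(np.float32))
kb,rb=bar(b,(230,205,262,292));kc,rc=bar(c,(243,128,270,252));print(rb,rc)
lo=lambda k:k[k[:,1]>=k[:,1].max()-1].mean(0)
hi=lambda k:k[k[:,1]<=k[:,1].min()+1].mean(0)
for f in(lo,hi): print(f(kb),f(kc),tri([ray(b,f(kb)),ray(c,f(kc))]).round(4), onz(c,f(kc),.104).round(4),onz(c,f(kc),.084).round(4))
# centre columns of top face of the bar at several rows
for r in(150,180,210,240):
    x=kc[kc[:,1]==r][:,0];print(r,x.min(),x.max(),onz(c,((x.min()+x.max())/2,r),.104)[:2].round(4))
P=np.array([onz(c,p,.006)[:2] for p in[(223,121),(289,121),(288,208.5),(225,209.5)]]);print('foot',P.round(4).tolist(),P.mean(0).round(4))
h=cv2.cvtColor(c['image'],cv2.COLOR_RGB2HSV)
m=box((h[...,0]>100)&(h[...,0]<130)&(h[...,1]>100)&(h[...,2]>60),215,110,300,220);print('blue',cv2.boundingRect(np.argwhere(m)[:,::-1].astype(np.int32).reshape(-1,1,2)))
E
```

```text
((243.16885375976562, 248.71661376953125), (69.2166748046875, 13.41177749633789), 80.36246490478516) ((256.0801086425781, 192.53106689453125), (117.20613861083984, 25.019861221313477), 89.39049530029297)
[246.5   282.625] [266.5  250.75] [0.422  0.2612 0.1385] [0.4011 0.2554 0.104 ] [0.3909 0.2535 0.084 ]
[238.         215.22222222] [253.5        134.28571429] [0.4874 0.2759 0.0862] [0.4901 0.2767 0.104 ] [0.4873 0.2767 0.084 ]
150 245.0 264.0 [0.4791 0.2747]
180 246.0 263.0 [0.4571 0.2719]
210 247.0 263.0 [0.4338 0.2686]
240 247.0 269.0 [0.4094 0.2632]
foot [[0.4856, 0.3076], [0.4938, 0.2434], [0.4033, 0.2303], [0.3937, 0.2966]] [0.4441 0.2694]
blue (234, 139, 43, 67)
```

Key axis at (0.4435, 0.2700), bar yaw ≈ 0.13, bar underside ≈ 0.086, which agrees with the text. A clockwise turn would run joint 7 out of its range in this wrist pose, so I'll flip the gripper half a turn before grasping.

Emit:
shift_gripper(moves={"dx": [0,0,0,0,0,0,0,0,0,0,0,-0.0028,-0.0028,-0.0028,-0.0028,-0.0028,-0.0028,-0.0028],"dy": [0,0,0,0,0,0,0,0,0,0,0,-0.0025,-0.0025,-0.0025,-0.0025,-0.0025,-0.0025,-0.0025],"dz": [0,0,0,0,0,0,0,0,0,0,0,0,0,0,0.02,0.04,0.04,0.04],"rz": [-1.5,-1.5,-1.5,-1.5,-1.5,-1.5,-1.5,-2.6,-2.6,-2.6,-2.6,-3.145,-3.145,-3.145,-3.145,-3.145,-3.145,-3.145],"finger_gap": [0.06,0.06,0.06,0.06,0.06,0.06,0.06,0.06,0.06,0.06,0.06,0.06,0.06,0.06,0.06,0.06,0.06,0.06]})

```text
t: 9.9
ee_pos: [0.4432, 0.27, 0.1597]
tool_rot: [-0.064, 0.998, 0.0, -0.001]
ft_force: [-0.4, 0.8, 0.1]
grip_width: 0.0603
gripper_force: 0.0
```

```bash
python3 - <<'E'
from m import *
c=snap('wrist','w6');print(arm.read_state()['qpos'].round(2),tool([.4435,.27,.076]))
kc=big(box(c['image'].max(2)<50,225,100,290,240));print(cv2.boundingRect(kc),proj(c,[[.4435,.27,.104],[.4881,.2757,.104],[.3989,.2643,.104]]))
E
```

```text
axes [[-0.992, -0.126, -0.001], [-0.126, 0.992, 0.0], [0.001, 0.0, -1.0]] pos [0.4431 0.2703 0.1599]
[ 0.17  0.54 -1.08  1.88  0.55  1.06  0.56] [-0.0004 -0.0003  0.0839]
(235, 141, 46, 99) [[258.11266681 214.85368295]
 [258.03690244 277.54145263]
 [258.1987674  143.61367596]]
```

View pics/w6.png

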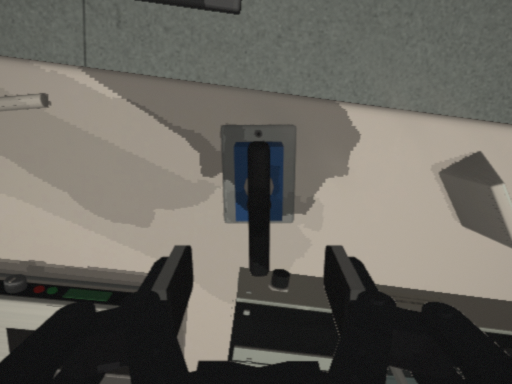

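The bar sits at column 259, rows 141–277, within a pixel or two of the prediction (258, 144–277). Descend and grip.

Emit:
shift_gripper(moves={"dx": [0,0,0,0,0,0,0,0,0],"dy": [0,0,0,0,0,0,0,0,0],"dz": [0.05,0.08,0.084,0.084,0.084,0.084,0.084,0.084,0.084],"rz": [0,0,0,0,0,0,0,0,0],"finger_gap": [0.06,0.06,0.06,0.06,0.0,0.0,0.0,0.0,0.0]}, grip_force=70)

```text
t: 11.08
ee_pos: [0.4429, 0.271, 0.0772]
tool_rot: [-0.065, 0.998, -0.0, 0.001]
ft_force: [0.7, -1.8, 6.9]
grip_width: 0.0126
gripper_force: 68.3
```

Emit:
shift_gripper(moves={"dx": [0,0,0,0],"dy": [0,0,0,0],"dz": [-0.02,-0.05,-0.1,-0.1],"rz": [0,0,0,0],"finger_gap": [0,0,0,0]})

```text
t: 11.58
ee_pos: [0.4435, 0.273, 0.1806]
tool_rot: [-0.066, 0.998, 0.002, 0.003]
ft_force: [0.3, -0.1, -1.3]
grip_width: 0.013
gripper_force: 68.8
```

```bash
python3 -c "
from h import *
s=arm.read_state();print(s['qpos'].round(2),tool([.6768,.028,.165]))"
```

```text
axes [[-0.991, -0.131, 0.006], [-0.131, 0.991, 0.003], [-0.006, 0.003, -1.0]] pos [0.4435 0.273  0.1806]
[ 0.19  0.51 -1.1   1.86  0.52  1.08  0.58] [-0.199  -0.2735  0.0161]
```

Emit:
shift_gripper(moves={"dx": [-0.06,-0.12,-0.17,-0.199,-0.199,-0.199,-0.199,-0.199,-0.199,-0.199],"dy": [-0.09,-0.17,-0.23,-0.2735,-0.2735,-0.2735,-0.2735,-0.2735,-0.2735,-0.2735],"dz": [0,0,0,0,0,0,0,0,0.0,0.0],"rz": [0.05,0.1,0.158,0.158,0.158,0.158,0.158,0.158,0.158,0.158],"finger_gap": [0,0,0,0,0,0,0,0,0,0]})

```text
t: 12.82
ee_pos: [0.6749, 0.0269, 0.1766]
tool_rot: [0.013, 1.0, -0.0, 0.0]
ft_force: [0.7, 0.9, -1.4]
grip_width: 0.013
gripper_force: 68.8
```

```bash
python3 -c "
from h import *
snap('wrist','w7');snap('top','t7');snap('side','s7');s=arm.read_state();print(s['qpos'].round(2),tool([.6768,.028,.148]))
c=load('w7');cv2.imwrite('pics/c7.png',cv2.resize(c['image'][60:360,120:400],None,fx=2,fy=2)[:,:,::-1])"
```

```text
axes [[-1.0, 0.026, 0.0], [0.026, 1.0, -0.0], [-0.0, -0.0, -1.0]] pos [0.6752 0.0263 0.1765]
[ 0.46  0.73 -0.95  1.48  0.61  1.25  0.99] [-0.0016  0.0018  0.0285]
```

View pics/c7.png

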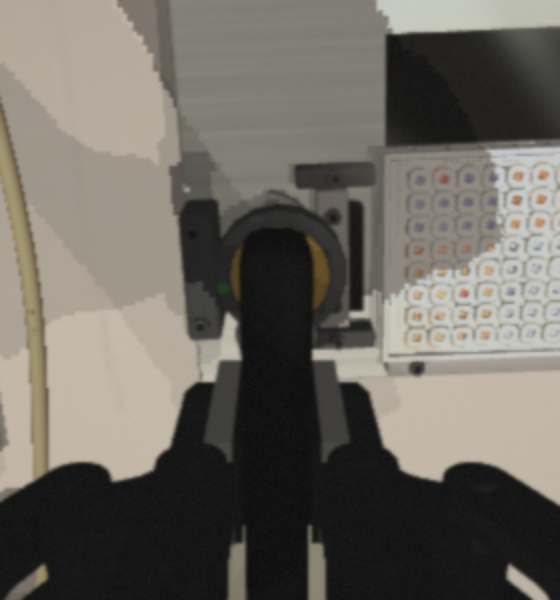

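Here the key bar is in line over the plug: the brass is visible equally on both sides, at crop x 240 and 320. That was my eleventh picture, one over the limit of ten, so I'll work by numbers from now on. Correcting by 1–2 mm and lowering.

Emit:
shift_gripper(moves={"dx": [-0.0012,-0.0012,-0.0012,-0.0012,-0.0012,-0.0012,-0.0012,-0.0012],"dy": [0.0018,0.0018,0.0018,0.0018,0.0018,0.0018,0.0018,0.0018],"dz": [0.015,0.028,0.031,0.031,0.034,0.037,0.039,0.039],"rz": [0,0,0,0,0,0,0,0],"finger_gap": [0,0,0,0,0,0,0,0]})

```text
t: 13.98
ee_pos: [0.6764, 0.0277, 0.137]
tool_rot: [0.013, 1.0, -0.0, -0.0]
ft_force: [-0.8, 0.3, -2.1]
grip_width: 0.0132
gripper_force: 68.7
```

```bash
python3 -c "
from h import *
s=arm.read_state();print(s['ft_force'].round(2),s['moment'].round(3),tool([.6765,.028,.128]))"
```

```text
axes [[-1.0, 0.027, -0.001], [0.027, 1.0, -0.0], [0.001, -0.0, -1.0]] pos [0.6764 0.0277 0.137 ]
[-0.78  0.34 -2.07] [ 0.085  0.24  -0.018] [-0.0001  0.0003  0.009 ]
```

Key bottom is at about 0.080, below the 0.085 mouth, with no contact force, so it has entered the slot.

Emit:
shift_gripper(moves={"dx": [0,0,0,0,0,0],"dy": [0,0,0,0,0,0],"dz": [0.004,0.007,0.009,0.0105,0.0105,0.0105],"rz": [0,0,0,0,0,0],"finger_gap": [0,0,0,0,0,0]})

```text
t: 14.72
ee_pos: [0.6768, 0.0278, 0.1282]
tool_rot: [0.013, 1.0, -0.0, 0.0]
ft_force: [-5.0, -1.2, 7.8]
grip_width: 0.0129
gripper_force: 70.0
```

```bash
python3 -c "
from h import *
s=arm.read_state();print(s['ft_force'].round(2),s['moment'].round(3),tool([.6765,.028,.128]))"
```

```text
axes [[-1.0, 0.027, 0.001], [0.027, 1.0, -0.0], [-0.001, -0.0, -1.0]] pos [0.6768 0.0278 0.1282]
[-4.96 -1.21  7.77] [-0.305  1.173  0.004] [0.0003 0.0002 0.0002]
```

Seated at the expected height with 8 N down. Now turn clockwise.

Emit:
shift_gripper(moves={"dx": [0.0004,0.0004,0.0004,0.0004,0.0004,0.0004,0.0004,0.0004,0.0004,0.0004],"dy": [0,0,0,0,0,0,0,0,0,0],"dz": [-0.0003,-0.0003,-0.0003,-0.0003,-0.0003,-0.0003,-0.0003,-0.0003,-0.0003,-0.0003],"rz": [0,0.15,0.3,0.45,0.6,0.75,0.9,1.05,1.2,1.2],"finger_gap": [0,0,0,0,0,0,0,0,0,0]}, grip_force=100)

```text
t: 15.98
ee_pos: [0.6768, 0.0283, 0.1283]
tool_rot: [0.575, 0.818, 0.001, 0.001]
ft_force: [-1.8, 0.3, 6.3]
grip_width: 0.012
gripper_force: 99.6
```

```bash
python3 -c "
from h import *
s=arm.read_state();print(s['ft_force'].round(2),s['moment'].round(3),s['qpos'].round(2),tool([.6765,.028,.128]))"
```

```text
axes [[-0.338, 0.941, 0.002], [0.941, 0.338, 0.0], [-0.001, 0.002, -1.0]] pos [0.6768 0.0283 0.1283]
[-1.8   0.32  6.29] [ 0.09   0.607 -0.021] [ 0.31  0.68 -0.66  1.53  0.45  1.08 -0.11] [-0.0002 -0.0004  0.0003]
```

Emit:
shift_gripper(moves={"dx": [0,0,0,0],"dy": [0,0,0,0],"dz": [0,0,0,0],"rz": [0.06,0.12,0.16,0.16],"finger_gap": [0,0,0,0]})

```text
t: 16.48
ee_pos: [0.6769, 0.0283, 0.1283]
tool_rot: [0.638, 0.77, 0.001, 0.001]
ft_force: [-1.9, 0.6, 6.8]
grip_width: 0.0123
gripper_force: 99.7
```

```bash
python3 -c "
from h import *
s=arm.read_state();print(s['moment'].round(3));tool([0,0,0])"
```

```text
[0.089 0.478 0.028]
axes [[-0.186, 0.982, 0.002], [0.982, 0.186, 0.0], [-0.0, 0.002, -1.0]] pos [0.6769 0.0283 0.1283]
```

Emit:
shift_gripper(moves={"dx": [0,0,0,0],"dy": [0,0,0,0],"dz": [0,0,0,0],"rz": [0.03,0.06,0.06,0.06],"finger_gap": [0,0,0,0]})

```text
t: 16.98
ee_pos: [0.6769, 0.0283, 0.1283]
tool_rot: [0.66, 0.751, 0.001, 0.001]
ft_force: [-2.2, 0.1, 6.7]
grip_width: 0.0126
gripper_force: 99.7
```

```bash
python3 -c "
from h import *
s=arm.read_state();print(s['moment'].round(3));tool([0,0,0])"
```

```text
[0.104 0.535 0.002]
axes [[-0.128, 0.992, 0.002], [0.992, 0.128, 0.0], [0.0, 0.002, -1.0]] pos [0.6769 0.0283 0.1283]
```

Emit:
shift_gripper(moves={"dx": [0,0,0],"dy": [0,0,0],"dz": [0,0,0],"rz": [0.04,0.08,0.08],"finger_gap": [0,0,0]})

```text
t: 17.35
ee_pos: [0.6769, 0.0283, 0.1283]
tool_rot: [0.69, 0.724, 0.001, 0.001]
ft_force: [-2.9, 0.2, 6.2]
grip_width: 0.0123
gripper_force: 100.6
```

```bash
python3 -c "
from h import *
s=arm.read_state();print(s['moment'].round(3),s['joint_torque'].round(2));tool([0,0,0])"
```

```text
[0.018 0.489 0.36 ] [  0.58 -65.77  -8.74 -25.49   0.15  -0.66  -0.57]
axes [[-0.048, 0.999, 0.002], [0.999, 0.048, 0.0], [0.0, 0.002, -1.0]] pos [0.6769 0.0283 0.1283]
```

Emit:
shift_gripper(moves={"dx": [0,0],"dy": [0,0],"dz": [0,0],"rz": [0.06,0.06],"finger_gap": [0,0]})

```text
t: 17.6
ee_pos: [0.677, 0.0283, 0.1283]
tool_rot: [0.711, 0.703, 0.001, 0.001]
ft_force: [-1.9, 0.0, 7.3]
grip_width: 0.0126
gripper_force: 106.3
```

```bash
python3 -c "
from h import *
s=arm.read_state();print(s['moment'].round(3),s['joint_torque'].round(2));tool([0,0,0]);snap('side','s8');snap('wrist','w8');snap('top','t8')"
```

```text
[-0.052  0.395  0.947] [  0.97 -65.77  -8.21 -25.62  -0.33  -0.62  -1.3 ]
axes [[0.011, 1.0, 0.002], [1.0, -0.011, -0.0], [-0.0, 0.002, -1.0]] pos [0.677  0.0283 0.1283]
```

The moment rose to 0.95 N·m, so it is at the stop. I relax the twist and pull the key straight out.

Emit:
shift_gripper(moves={"dx": [0,0,0],"dy": [0,0,0],"dz": [0,0,0],"rz": [-0.06,-0.1,-0.1],"finger_gap": [0,0,0]})

```text
t: 18.12
ee_pos: [0.6769, 0.0283, 0.1283]
tool_rot: [0.675, 0.738, 0.001, 0.001]
ft_force: [-1.9, 0.3, 7.1]
grip_width: 0.0123
gripper_force: 99.8
```

```bash
python3 -c "
from h import *
s=arm.read_state();print(s['moment'].round(3))"
```

```text
[0.135 0.55  0.038]
```

Emit:
shift_gripper(moves={"dx": [0,0,0,0,0,0,0],"dy": [0,0,0,0,0,0,0],"dz": [-0.004,-0.01,-0.016,-0.024,-0.05,-0.05,-0.05],"rz": [-0.1,-0.1,-0.1,-0.1,-0.1,-0.1,-0.1],"finger_gap": [0,0,0,0,0,0,0]})

```text
t: 19.0
ee_pos: [0.676, 0.0275, 0.1766]
tool_rot: [0.639, 0.769, -0.0, 0.0]
ft_force: [-1.1, 0.2, -2.9]
grip_width: 0.0122
gripper_force: 98.5
```

```bash
python3 -c "
from h import *
s=arm.read_state();print(s['moment'].round(3),s['qpos'].round(2),tool([.443,.271,.18]))"
```

```text
axes [[-0.183, 0.983, -0.0], [0.983, 0.183, -0.0], [-0.0, -0.0, -1.0]] pos [0.676  0.0275 0.1766]
[-0.024  0.076  0.019] [ 0.3   0.63 -0.64  1.49  0.39  1.16 -0.23] [ 0.282  -0.1845 -0.0035]
```

The second command's turn was relative, so it turned another −0.1 rad while lifting. That should be within the slot play, but I'll check the plug angle from the side on the way back.

Emit:
shift_gripper(moves={"dx": [0.02,0.02,0.02,0.02],"dy": [-0.06,-0.1,-0.1,-0.1],"dz": [0,0,0,0],"rz": [0,0,0,0],"finger_gap": [0,0,0,0]})

```text
t: 19.5
ee_pos: [0.5747, 0.0287, 0.1769]
tool_rot: [0.639, 0.769, 0.0, 0.0]
ft_force: [-0.1, 0.0, -1.7]
grip_width: 0.0126
gripper_force: 99.0
```

```bash
python3 - <<'E'
from m import *
c=snap('wrist','w9');p=proj(c,[.6766,.028,.085])[0];print(p)
x,y=p.astype(int)
try:
    e,s,n=plug(c,(max(x-40,0),max(y-40,0),x+40,y+40));print(e,s,n,onz(c,e[0],.085))
    P=np.array([onz(c,q,.085)[:2] for q in cv2.boxPoints(s)]);print(P.round(4).tolist())
    for i in(0,1): d=P[i+1]-P[i];print(np.linalg.norm(d),np.arctan2(d[1],d[0]))
except Exception as ex: print(ex)
print(tool([.443,.271,.18]),arm.read_state()['qpos'].round(2))
E
```

```text
[391.64488383 220.41309848]
((391.2784423828125, 219.71563720703125), (44.176300048828125, 50.72065734863281), 63.73454284667969) ((391.46728515625, 219.99563598632812), (8.987133026123047, 31.19063377380371), 7.594643592834473) 239.5 [0.67616169 0.02849015 0.085     ]
[[0.6752, 0.0157], [0.6708, 0.0402], [0.6775, 0.0405], [0.6821, 0.016]]
0.02488583293781587 1.746568585016345
0.006740507753442097 0.045481096523730856
axes [[-0.182, 0.983, 0.0], [0.983, 0.182, 0.0], [0.0, 0.001, -1.0]] pos [0.5751 0.029  0.1769]
[ 0.262  -0.0857 -0.0031] [ 0.38  0.47 -0.69  1.75  0.34  1.05 -0.25]
```

Slot yaw is −1.395, so clamp_lock ≈ 1.41: at its stop and unmoved. Next, check for key slip in the grip by comparing the bar in w7 and w9 numerically, while moving over to the stand.

Emit:
shift_gripper(moves={"dx": [0.05,0.1,0.15,0.2,0.262,0.262,0.262,0.262,0.262,0.262,0.262],"dy": [-0.02,-0.04,-0.06,-0.08,-0.0857,-0.0857,-0.0857,-0.0857,-0.0857,-0.0857,-0.0857],"dz": [0,0,0,0,0,0,0,0,0,0,0],"rz": [-0.3,-0.6,-0.8,-1.0,-1.2,-1.519,-1.519,-1.519,-1.519,-1.519,-1.519],"finger_gap": [0,0,0,0,0,0,0,0,0,0,0]})

```text
t: 20.92
ee_pos: [0.4422, 0.2711, 0.1771]
tool_rot: [-0.065, 0.998, 0.0, 0.0]
ft_force: [0.8, 0.5, -1.5]
grip_width: 0.012
gripper_force: 98.8
```

```bash
python3 - <<'E'
from m import *
c=snap('wrist','w10')
for n in('w7','w9','w10'):
    g=load(n)['image'].astype(int); o=[]
    for r in (180,184,188,192,196,200,204):
        row=g[r,225:295].max(1)<42;i=np.flatnonzero(row);o.append((r,225+i.min(),225+i.max()) if len(i) else None)
    print(n,o)
print(tool([.443,.271,.0772]),arm.read_state()['qpos'].round(2),arm.read_state()['ft_force'])
E
```

```text
w7 [(180, np.int64(225), np.int64(272)), (184, np.int64(225), np.int64(274)), (188, np.int64(225), np.int64(275)), (192, np.int64(225), np.int64(275)), (196, np.int64(225), np.int64(275)), (200, np.int64(225), np.int64(275)), (204, np.int64(225), np.int64(275))]
w9 [(180, np.int64(243), np.int64(272)), (184, np.int64(241), np.int64(274)), (188, np.int64(241), np.int64(274)), (192, np.int64(240), np.int64(275)), (196, np.int64(241), np.int64(275)), (200, np.int64(241), np.int64(275)), (204, np.int64(241), np.int64(275))]
w10 [(180, np.int64(242), np.int64(273)), (184, np.int64(241), np.int64(274)), (188, np.int64(240), np.int64(275)), (192, np.int64(240), np.int64(275)), (196, np.int64(240), np.int64(275)), (200, np.int64(240), np.int64(275)), (204, np.int64(240), np.int64(275))]
axes [[-0.992, -0.13, 0.0], [-0.13, 0.992, -0.0], [-0.0, -0.0, -1.0]] pos [0.4421 0.2711 0.1772]
[-0.0008 -0.0002  0.1   ] [ 0.19  0.53 -1.12  1.87  0.53  1.09  0.57] [-0.22819307  0.03070223 -1.27613102]
```

No slip: the bar's edges are identical to before. Lower it into the stand.

Emit:
shift_gripper(moves={"dx": [-0.0008,-0.0008,-0.0008,-0.0008,-0.0008,-0.0008,-0.0008],"dy": [-0.0005,-0.0005,-0.0005,-0.0005,-0.0005,-0.0005,-0.0005],"dz": [0.04,0.074,0.08,0.084,0.088,0.091,0.091],"rz": [0,0,0,0,0,0,0],"finger_gap": [0,0,0,0,0,0,0]})

```text
t: 21.85
ee_pos: [0.4431, 0.2706, 0.0863]
tool_rot: [-0.066, 0.998, -0.0, 0.0]
ft_force: [0.5, -0.3, -1.4]
grip_width: 0.0122
gripper_force: 98.8
```

```bash
python3 -c "
from h import *
s=arm.read_state();print(s['ft_force'].round(2),s['moment'].round(3),tool([.443,.271,.0772]))"
```

```text
axes [[-0.991, -0.132, 0.0], [-0.132, 0.991, 0.0], [-0.0, -0.0, -1.0]] pos [0.4431 0.2706 0.0863]
[ 0.47 -0.35 -1.37] [-0.02  -0.053  0.034] [0.     0.0004 0.0091]
```

Emit:
shift_gripper(moves={"dx": [0,0,0,0,0],"dy": [0,0,0,0,0],"dz": [0.003,0.006,0.0085,0.0098,0.0098],"rz": [0,0,0,0,0],"finger_gap": [0,0,0,0,0]})

```text
t: 22.48
ee_pos: [0.443, 0.2707, 0.0772]
tool_rot: [-0.066, 0.998, -0.0, 0.0]
ft_force: [-1.6, -4.3, 12.5]
grip_width: 0.0122
gripper_force: 101.0
```

```bash
python3 -c "
from h import *
s=arm.read_state();print(s['ft_force'].round(2),s['moment'].round(3))"
```

```text
[-1.62 -4.33 12.47] [-0.784  0.651 -0.003]
```

Seated at the original height with 12 N down. Release, rise, then check plate and key.

Emit:
shift_gripper(moves={"dx": [0,0,0,0,0,0,0,0,0],"dy": [0,0,0,0,0,0,0,0,0],"dz": [-0.0005,-0.0005,-0.0005,-0.0005,-0.0005,-0.03,-0.083,-0.083,-0.083],"rz": [0,0,0,0,0,0,0,0,0],"finger_gap": [0,0.05,0.05,0.05,0.05,0.05,0.05,0.05,0.05]})

```text
t: 23.6
ee_pos: [0.4429, 0.2701, 0.159]
tool_rot: [-0.066, 0.998, -0.0, 0.0]
ft_force: [0.8, 0.2, -0.2]
grip_width: 0.0499
gripper_force: 0.0
```

```bash
python3 - <<'E'
from m import *
c=snap('wrist','w11')
for n in('w6','w11'):
    g=load(n);k=big(box(g['image'].max(2)<50,225,100,290,290));print(n,cv2.boundingRect(k))
print(proj(c,[[.4435,.27,.104],[.4881,.2757,.104],[.3989,.2643,.104]]).round(1).tolist());print(tool([.56,.249,.3315]))
E
```

```text
w6 (235, 141, 46, 136)
w11 (236, 142, 44, 135)
[[258.0, 215.5], [257.6, 278.2], [258.4, 144.1]]
axes [[-0.991, -0.132, -0.001], [-0.132, 0.991, -0.001], [0.001, -0.001, -1.0]] pos [0.4426 0.2699 0.1585]
[-0.1134 -0.0364 -0.1731]
```

The key stands exactly as at the start. Last check: the plate and lock from above the shaker.

Emit:
shift_gripper(moves={"dx": [0,0,-0.19,-0.19,-0.19,-0.19,-0.19,-0.19,-0.19],"dy": [0,0,-0.167,-0.167,-0.167,-0.167,-0.167,-0.167,-0.167],"dz": [-0.06,-0.1,-0.142,-0.142,-0.142,-0.142,-0.142,-0.142,-0.142],"rz": [0,0,0.1,0.1,0.1,0.1,0.1,0.1,0.1],"finger_gap": [0.05,0.05,0.05,0.05,0.05,0.05,0.05,0.05,0.05]})

```text
t: 24.78
ee_pos: [0.6518, 0.1318, 0.3008]
tool_rot: [-0.018, 1.0, 0.0, -0.001]
ft_force: [0.8, 0.5, -0.3]
grip_width: 0.0502
gripper_force: 0.0
```

```bash
python3 - <<'E'
from m import *
c=snap('wrist','w12')
g=cv2.cvtColor(c['image'],cv2.COLOR_RGB2HSV)
# wells: saturated small dots inside the expected plate area (home, z .068)
sx,sy,yw=.6481,.1012,.017;S=lambda x,y,z:[sx+x*np.cos(yw)-y*np.sin(yw),sy+x*np.sin(yw)+y*np.cos(yw),z]
q=proj(c,[S(70,0,0)]) if 0 else proj(c,[S(.07,.095,.072),S(.07,-.033,.072),S(-.016,-.033,.072),S(-.016,.095,.072)])
print('expected plate top corners',q.round(0).tolist())
m=np.zeros(g.shape[:2],np.uint8);cv2.fillConvexPoly(m,q.astype(int),1)
d=((g[...,1]>70)&(m>0)).astype(np.uint8)
n,_,st,ce=cv2.connectedComponentsWithStats(d);ok=(st[:,4]>=3)&(st[:,4]<80);ok[0]=False
W=np.array([onz(c,p,.070)[:2] for p in ce[ok]]);L=(W-[sx,sy])@np.array([[np.cos(yw),-np.sin(yw)],[np.sin(yw),np.cos(yw)]])
r=cv2.minAreaRect(W.astype(np.float32)*1000);print(ok.sum(),r,'shaker frame min/max',L.min(0).round(4),L.max(0).round(4),((L.min(0)+L.max(0))/2).round(4))
p=proj(c,[.6766,.028,.085])[0];x,y=p.astype(int);e,s,k=plug(c,(x-45,max(y-45,0),x+45,y+45))
P=np.array([onz(c,t,.085)[:2] for t in cv2.boxPoints(s)])
for i in(0,1): v=P[i+1]-P[i];print(np.linalg.norm(v).round(4),np.arctan2(v[1],v[0]).round(3))
E
```

```text
expected plate top corners [[312.0, 214.0], [203.0, 212.0], [201.0, 139.0], [317.0, 141.0]]
50 ((675.2817993164062, 133.3074951171875), (63.57551193237305, 99.7221450805664), 0.6664575934410095) shaker frame min/max [-0.004  -0.0183] [0.0596 0.0816] [0.0278 0.0316]
0.0237 1.751
0.0064 0.098
```

The well grid centre is at (27.8, 31.6) mm in the shaker frame and square; the target is 27/31. The lock is at about 1.41 rad. Handing in.

```bash
python3 -c "
from rig import arm
print(arm.close_job())"
```

```text
the job is handed in; nothing more can be done
None
```

The job is handed in with no verdict returned: by my last measurements the plate is home, square and clamped (lock about 1.4 rad) and the key is fully back in its stand, at about 25 s of the 61 s, but I viewed 11 pictures, one over the limit of 10.

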